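# Fit the photo-eye plate on the jar line and hold the bolt while the nut runs home

### The job

Pick up the photo-eye plate from the carton by its lug and lower it, slotted flange on the nut runner's side, over the two locating pins of the green bracket until it rests flush, then let go of it. The nut runner is already turning slowly and the loose bolt just spins with its nut: reach down into the narrow gap between bracket and conveyor, grip the bolt's hex head between the fingers and hold it from turning until the nut has run home, and finish while still holding it. Leave the jars, the tin, the spanner and the pitcher where they are.

Things in the scene. Friction and masses are not known exactly. Their poses are not given: they have to be found in the camera images.
- plate: Loose aluminium photo-eye plate, x -21.5 to +15 mm by 160 (y) by 8 mm thick, about 0.25 kg, level on the carton, z up. Origin: on its underside, half-way between its two 10 mm holes at y = -40 and +40 mm. On top: the lug at the centre, a black photo-eye 18 mm high at y = +66 mm. Fitted, it has the bracket's axes
- plate_lug (a point): Centre of the lug to grip the plate by: upright, 10 (x) x 40 (y) x 22 mm high, on the middle of the plate's top; this point is half-way up, 19 mm above the plate's underside; plate's axes
- plate_slot (a point): Top end of the slot in the plate's flange, 10 mm below the underside. The flange, 4 mm thick, 70 mm wide, hangs 42 mm below the underside along the -x edge (its faces at x = -21.5 and -17.5 mm from the plate's origin); the slot is 20 mm wide, open at the bottom, and straddles the bolt's shank when fitted
- bracket: Fixed green bracket: upright 30 (x) x 160 (y) mm, top 80 mm above the table. Origin on the table under its middle; x points across a gap 58 mm wide to the conveyor's side (75 mm high), y along the upright. On the -x side: foot plate, nut, socket and yellow right-angle nut runner lying towards -y, none higher than 85 mm. The gap is open down to the table
- seat (a point): Centre of the bracket's top face, half-way between the two upright locating pins (8 mm across, 18 mm high, tapered tips) at y = -40 and +40 mm; axes of the bracket. The plate is home when its origin lies here with the same axes
- spindle: The nut runner's socket with the nut, turning about the bolt's axis (along the bracket's x, at its y = 0, 24 mm below its top). Origin on that axis in the bracket's mid-plane. The nut's washer, 34 mm across, stands 9.5 to 10.5 mm off the bracket's -x face at first: the plate's flange drops in between, its slot over the 14 mm shank
- bolt_head: Steel hex bolt head in the gap, 22 mm across flats, 12 mm thick along x. Origin at its centre, 41 mm from the bracket's mid-plane towards the conveyor, 56 mm above the table. It spins about x at about 2 rad/s until held; fingers pointing down and closing along the bracket's y settle on two flats by themselves. Torque at most 0.25 N m: a 30 N grip holds it
- thread (a joint): How far the nut has run up the bolt, rad: 0 to 3 at the start, 11 when home (the runner then stalls). It grows only while the bolt head is held from turning, about 1.5 rad/s, so home takes 5 to 8 s of holding
- conveyor: Fixed bench-top jar conveyor, 160 (x) x 800 (y) mm, belt 70 mm above the table, origin on the table under its middle, axes as the bracket's
- carton: Fixed cardboard carton 80 (x) x 170 (y) x 60 mm high on which the plate lies, flange hanging over its -x side. Origin under its centre
- jar0: Candle jar on the belt, 72 mm across, 90 mm high, wick bar on top; leave alone
- jar1: Candle jar on the belt, as jar0; leave alone
- jar2: Candle jar on the belt, as jar0; leave alone
- jar3: Pink candle jar on the table, same size; leave alone
- tin: Black tin with brass lid on the table, 79 mm across, 59 mm high; leave alone
- spanner: Spanner lying on the table; leave alone
- pitcher: Steel pouring pitcher on the table, 126 mm across, 155 mm high; leave alone
Things that resemble listed ones, but are neither listed nor needed, are in the scene too. There is more than one size of the plate; the job needs the middle-sized.

How it is judged (in metres and radians):
On the way, in this order (a step that is already met when the one before it is completed fails the run):
1. the plate rests flush on the bracket over both pins, let go (horizontal distance between plate and seat below 0.004 m and z of plate in the frame of seat below 0.0025 m and angle between plate's own z axis and vertical below 0.04 rad and x of plate_slot in the frame of seat below -0.01 m and contact force between the fingers and plate below 0.2 N), for 0.2 s.
2. the bolt head is held between the fingers and has stopped turning (contact force between the fingers and bolt_head above 2 N and distance between the grasp point and bolt_head below 0.03 m and angular speed of bolt_head below 0.3 rad/s), for 0.5 s.
At the end, for the whole second after the job is handed in: Nut home (thread over 10.8 of 11 rad); fingers on the bolt head (over 2 N, grasp point within 30 mm of its centre), head not turning (under 0.2 rad/s); plate flush over both pins, flange on the nut's side (4 mm sideways, 2.5 mm in height, 0.06 rad yaw, 0.04 rad tilt), arm not pressing on it (value of joint thread above 10.8 rad and contact force between the fingers and bolt_head above 2 N and distance between the grasp point and bolt_head below 0.03 m and angular speed of bolt_head below 0.2 rad/s and horizontal distance between plate and seat below 0.004 m and z of plate in the frame of seat below 0.0025 m and angle between plate's own z axis and vertical below 0.04 rad and x of plate_slot in the frame of seat below -0.01 m and angle between the x axis of plate and the x axis of seat, either way round below 0.06 rad and contact force between the arm and plate below 1 N); the arm keeps its last pose, push and grip.
It fails at once if the plate is dropped onto its pins instead of lowered (horizontal distance between plate and seat below 0.03 m and z of plate in the frame of seat below 0.025 m and linear speed of plate above 0.4 m/s).
It fails at once if a jar, the tin, the spanner or the pitcher is moved by more than 20 mm (distance of any of jar0, jar1, jar2, jar3, tin, spanner, pitcher from where it was at the start of the episode above 0.02 m).
It also fails if it takes over 64 s, if anything falls off the work surface, if the arm or the gripper's body presses on something with over 40 N, if the wrist force passes 120 N, or if a joint passes its speed limit or range.

### The arm

A 6-joint arm with a two-finger parallel gripper is mounted at the origin on the work surface. World frame = base frame: x ahead of the robot, y to its left, z up, the work surface at z = 0. Lengths are in mm, angles in rad, forces in N, time in s.
With the tool pointing down it reaches from about 350 to 875 mm from the base axis. Payload 4.2 kg.
Tool frame: the origin (TCP) lies on the mounting face of the last link; the fingertips stand 173 mm ahead of it and the grasp point (between the pads) lies grip_point_offset ahead of it (grip_point_offset is the distance from the TCP to the grasp point, in mm); z points along the fingers, y is the line along which they close (so a half turn about z gives the same grasp; the last joint's range is limited). The gripper opens to 85 mm and grips with 20 to 120 N. Pads are 22 mm wide; open, the fingers measure 114 mm over their backs; the gripper's body (76 mm by 85 mm) begins 54 mm behind the grasp point. The pads swing forward as they close: fully open they stand 13 mm farther back than shut.
Start: joints at [1.434, 0.385, 0.008, 0, -1.194, -0.259], TCP at [240.933, 576.672, 404.712] pointing down, gripper open.
Joint ranges: [-3.14, 3.14], [-1.21, 2.06], [-1.07, 1.41], [-3.16, 2.05], [-2.99, -0.16], [-3.1, 3.1]. Speed limits (rad/s): [2.79, 2.79, 3.14, 3.14, 3.14, 3.14].

### API

Orientations are given as a unit quaternion [x, y, z, w].
In Python, from bench import read_state, get_image, job_done, recognise, place_of, grip_point_offset gives the robot as it stands. The module is installed in compiled form; this text tells all that it offers.
- The arm moves only by the tool carry_out, never from a script. Its arguments are lists of equal length, an entry for each row: "slide": the shift along the tool's x, y, z in m, a list of three; "roll": the turn about the tool's z in degrees; "claw": the finger opening in m, from 0 to 0.0854. A call has 1 to 8 rows; each row is the pose to reach, as a shift and turn from the pose commanded when the call began, along the tool's axes at that moment; what a row does not reach only later rows make up. A row lasts 1/8 s, in which the tool goes at most 62.5 mm and 10.7 degrees, less where a joint would pass 70% of its speed; a pose out of reach is approached as far as the arm can. A call with a gripper value outside its range is refused whole. The fingers move at their own pace and stop on an object; the grip force is fixed at half the most. Time passes only in rows, so rows that repeat a pose let the fingers close. It gives the time, the measured TCP pose, the force, the opening and the grip force at its end, in the units of the state.
- read_state(): the state, without advancing time (a new reading comes with each control period).
- get_image(name): name is "scene" or "top"; returns a dict with "img" (400x640x3 uint8, red, green, blue), "z_map" (400x640 float32, mm along the optical axis (not along the pixel's ray), 0 where there is no reading), "mtx" (3x3 intrinsics, pixels), "world_from_camera" (4x4, takes a point from camera to world coordinates). Camera axes: x right, y up, looking along -z (the intrinsics and any distortion apply to the point x, -y, -z); pixel columns grow to the right and rows downward; lengths in mm; the calibration is good to about 2 mm. A picture is of the moment at which its call begins.
- job_done(): hands the job in; it is judged then, once.
Trained networks look in a picture, given as the dict that the camera call returned (one of the last four; its "shot" number tells which), for a name from the list of things; names that differ only in an ending like _2 or _b are one class to them, and where a whole thing is asked for, a point or a joint stands for the part that bears it (a point fixed in the world has none). Each returns a list of dicts, best first, with "conf" (0 to 1); they miss things now and then, are a little off and sometimes report something else, mostly with a low value. They report only what shows in the picture. A call takes as long as a camera call. They do not tell look-alikes from the thing itself.
- recognise(picture, thing): "at" ([column, row] in pixels, amid what is visible of it).
- place_of(picture, thing): "at" ([column, row] in pixels: a listed point, or the origin of a listed thing).
The state is a dict: "clock": time; "joints": joint angles; "joint_vel": joint speeds; "joint_efforts": joint torques, N m; "position": TCP position; "ee_rot": TCP orientation; "contact_force": force on the tool from outside, world axes, zero at the start; "wrist_torque": the same for the moment, N m; "gripper_width": finger opening in mm; "grasp_force": force on a finger pad.
Only numpy, scipy, OpenCV 4.12 (cv2) and the standard library are available. Lean on these libraries where they do the work, as an engineer would, in place of code of your own. Each camera call takes 0.05 s, during which the arm holds its last target. There are 200 camera calls.

## Working session

There is one attempt and no reset: what is moved stays moved. The work goes in short steps, Python scripts to look and compute and a tool call to move; the robot and the scene stay as the last step left them, time stands still between calls to the robot, and variables do not carry over. Pictures are saved under pics/ and viewed, at most 10 in all, crops included, and the job is handed in when it is done.

Besides the shell and the picture viewer there is one more tool, called after "Call:" as a command line: name --pt "numbers of a row" for each row, then --argument value for the rest. carry_out: Moves the arm, as the interface text tells. Its arguments: {"type":"object","properties":{"slide":{"type":"array"},"roll":{"type":"array"},"claw":{"type":"array"}},"required":["slide","roll","claw"]}

```bash
mkdir -p pics; cat > h.py <<'E'
import numpy as np, cv2
from bench import *
from scipy.spatial.transform import Rotation as R
def world(p,u,v,z=None,r=2):
    K=p["mtx"];T=np.array(p["world_from_camera"])
    d=np.array([(u-K[0][2])/K[0][0],-(v-K[1][2])/K[1][1],-1])
    if z is None:
        u,v=int(round(u)),int(round(v)); w=p["z_map"][max(v-r,0):v+r+1,max(u-r,0):u+r+1]; w=w[w>0]
        return (T@np.r_[d*np.median(w),1])[:3] if len(w) else None
    D=T[:3,:3]@d; return T[:3,3]+D*(z-T[2,3])/D[2]
def cloud(p):
    K=p["mtx"];T=np.array(p["world_from_camera"]);Z=p["z_map"]
    v,u=np.mgrid[:400,:640]
    P=np.stack([(u-K[0][2])/K[0][0]*Z,-(v-K[1][2])/K[1][1]*Z,-Z],-1)@T[:3,:3].T+T[:3,3]
    P[Z<=0]=np.nan; return P
def save(p,n,crop=None,s=1):
    im=p["img"][:,:,::-1]
    if crop: im=im[crop[1]:crop[3],crop[0]:crop[2]]
    cv2.imwrite("pics/"+n,cv2.resize(im,None,fx=s,fy=s,interpolation=cv2.INTER_CUBIC))
E
python3 - <<'E'
from h import *
s=read_state();print(s["position"],s["ee_rot"],grip_point_offset if not callable(grip_point_offset) else grip_point_offset())
for n in("scene","top"):
    p=get_image(n);save(p,n+"0.png");print(n,np.round(p["world_from_camera"],2).tolist(),np.round(p["mtx"],1).tolist(),p.keys())
    np.savez(n+"0.npz",**{k:p[k] for k in("img","z_map","mtx","world_from_camera")})
    for t in("plate","plate_lug","bracket","seat","bolt_head","carton","plate_slot"):
        print(t,[(np.round(q["at"]).tolist(),round(q["conf"],2),np.round(world(p,*q["at"])).tolist() if world(p,*q["at"]) is not None else 0) for q in place_of(p,t)])
E
```

```text
[240.8613136  576.50123067 403.60705225] [ 9.80460718e-01 -1.96711914e-01 -1.63952771e-04  1.08509796e-03] 154.70000000000002
scene [[0.69, -0.45, 0.57, 1463.75], [0.73, 0.4, -0.56, -965.21], [0.02, 0.8, 0.6, 1124.1], [0.0, 0.0, 0.0, 1.0]] [[519.5, 0.0, 314.6], [0.0, 519.5, 203.7], [0.0, 0.0, 1.0]] dict_keys(['img', 'z_map', 'mtx', 'world_from_camera', 'shot'])
plate [([356.0, 171.0], 0.68, [421.0, 261.0, 72.0]), ([322.0, 177.0], 0.49, [310.0, 195.0, 17.0])]
plate_lug [([358.0, 145.0], 0.84, [264.0, 446.0, 39.0]), ([316.0, 179.0], 0.72, [291.0, 184.0, 4.0]), ([357.0, 166.0], 0.54, [415.0, 273.0, 82.0])]
bracket [([335.0, 228.0], 0.96, [566.0, 10.0, 25.0])]
seat [([331.0, 210.0], 0.84, [531.0, 23.0, 74.0]), ([351.0, 171.0], 0.29, [406.0, 249.0, 71.0])]
bolt_head [([341.0, 224.0], 0.43, [587.0, 14.0, 56.0])]
carton [([358.0, 187.0], 0.67, [480.0, 210.0, 56.0])]
plate_slot [([346.0, 155.0], 0.86, [245.0, 399.0, 2.0]), ([351.0, 171.0], 0.68, [407.0, 248.0, 69.0]), ([324.0, 180.0], 0.63, [321.0, 198.0, 8.0]), ([203.0, 243.0], 0.6, [329.0, -349.0, 17.0]), ([358.0, 172.0], 0.56, [425.0, 268
[... 339 characters left out ...]
.0, 89.0]), ([307.0, 177.0], 0.55, [594.0, 40.0, 3.0]), ([256.0, 263.0], 0.49, [301.0, 211.0, 4.0]), ([312.0, 189.0], 0.43, [535.0, 18.0, 79.0])]
plate_lug [([234.0, 229.0], 0.75, [407.0, 266.0, 88.0]), ([177.0, 281.0], 0.58, [247.0, 461.0, 35.0]), ([264.0, 264.0], 0.54, [298.0, 185.0, 3.0])]
bracket [([310.0, 193.0], 0.85, [526.0, 27.0, 60.0])]
seat [([311.0, 186.0], 0.56, [545.0, 22.0, 81.0])]
bolt_head [([312.0, 176.0], 0.6, [584.0, 19.0, 65.0])]
carton [([240.0, 225.0], 0.64, [422.0, 253.0, 68.0])]
plate_slot [([234.0, 234.0], 0.79, [395.0, 273.0, 68.0]), ([256.0, 265.0], 0.75, [294.0, 212.0, 3.0]), ([198.0, 280.0], 0.71, [245.0, 405.0, 2.0]), ([307.0, 150.0], 0.37, [670.0, 36.0, 70.0])]
```

```bash
python3 - <<'E'
import numpy as np,cv2
for n,c,s in(("top",(140,130,400,310),3),("scene",(220,110,440,270),3.5)):
    d=np.load(n+"0.npz");im=d["img"][:,:,::-1][c[1]:c[3],c[0]:c[2]]
    cv2.imwrite(f"pics/{n}0c.png",cv2.resize(im,None,fx=s,fy=s,interpolation=cv2.INTER_CUBIC))
E
```

```text
(no output)
```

View pics/top0c.png

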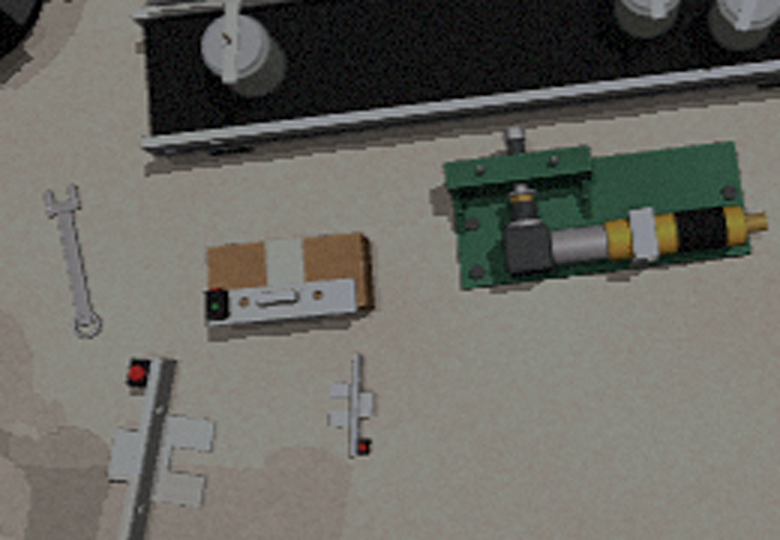

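View pics/scene0c.png

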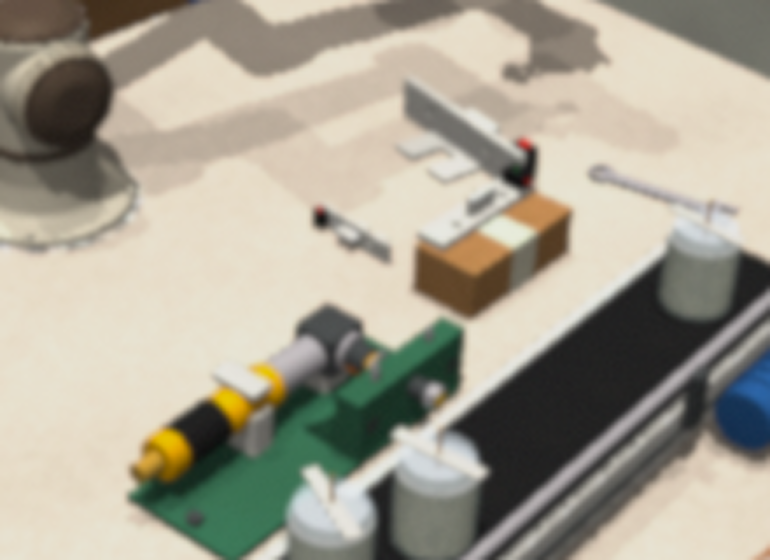

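The top crop shows the middle plate on the carton, with its lug at crop (278,297), full image (233,229), and the photo-eye at the left, toward +y. The bracket top runs from (445,175) to (590,155) with its pins at (480,170) and (553,160). The bolt head is at (515,132). The plate already faces the right way; the other two plates lie on the table and are decoys.

```bash
cat > m.py <<'E'
from h import *
def rect(P,name):
    (c,(w,h),a)=cv2.minAreaRect(P[:,:2].astype(np.float32)); 
    q=P[:,:2]-P[:,:2].mean(0); ev=np.linalg.svd(q,full_matrices=False)[2][0]; ev*=np.sign(ev[1])
    print(name,"n",len(P),"c",np.round(c,1),"size",round(w,1),round(h,1),"rectang",round(a,2),"mean",np.round(P.mean(0),1),"yaw(y-axis from world y) deg",round(np.degrees(np.arctan2(-ev[0],ev[1])),2))
if __name__=="__main__":
  for n in("top","scene"):
    p=dict(np.load(n+"0.npz"));C=cloud(p);im=p["img"].astype(int);hsv=cv2.cvtColor(p["img"],cv2.COLOR_RGB2HSV).astype(int)
    near=lambda x,y,r:np.hypot(C[...,0]-x,C[...,1]-y)<r
    z=C[...,2]
    pm=near(410,268,110)&(z>61)&(z<74)&(hsv[...,1]<50)&(im.sum(-1)>250)
    # remove carton label: keep x range near the plate (<430)
    rect(C[pm&(C[...,0]<428)],n+" plate")
    lug=near(410,268,40)&(z>79);rect(C[lug],n+" lug")
    g=near(540,20,95)&(z>74)&(z<86)&(hsv[...,0]>45)&(hsv[...,0]<85)&(hsv[...,1]>70)
    rect(C[g],n+" bracket top")
    pins=near(540,20,95)&(z>86)&(C[...,0]>515)
    for q,(v,u) in zip(C[pins],np.argwhere(pins)): print(" pin",np.round(q,0),u,v,im[v,u])
    b=near(582,20,25)&(z>45)&(z<72);rect(C[b],n+" bolt")
    e=(z>71)&(z<80)&(im.sum(-1)>300)&(C[...,0]>570)&(C[...,0]<660)&(np.abs(C[...,1])<420);rect(C[e],n+" conv edge")
E
python3 m.py
```

```text
top plate n 414 c [408.3 274.1] size 39.6 158.2 rectang 5.09 mean [406.1 263.7  68.4] yaw(y-axis from world y) deg 5.49
top lug n 46 c [409.8 275.6] size 9.4 39.6 rectang 0.91 mean [409.5 274.5  89.6] yaw(y-axis from world y) deg 4.72
top bracket top n 412 c [518.2  14.3] size 89.2 156.3 rectang 6.94 mean [547.1  17.9  80.4] yaw(y-axis from world y) deg 6.67
 pin [555. -20.  97.] 324 182 [106 103 105]
 pin [555. -23.  95.] 325 182 [76 81 81]
 pin [552. -17.  94.] 323 183 [36 60 49]
 pin [551. -20.  99.] 324 183 [81 78 81]
 pin [552. -23.  97.] 325 183 [70 70 70]
 pin [549. -20.  93.] 324 184 [46 41 43]
 pin [550. -23.  89.] 325 184 [44 45 45]
 pin [546.  60.  97.] 299 185 [91 99 97]
 pin [546.  57.  97.] 300 185 [80 80 82]
 pin [545.  67.  86.] 297 186 [47 78 61]
 pin [542.  59. 102.] 299 186 [76 75 78]
 pin [543.  56.  99.] 300 186 [79 74 79]
 pin [540.  60.  95.] 299 187 [41 43 42]
 pin [541.  57.  93.] 300 187 [42 34 38]
 pin [538.   9.  87.] 315 188 [48 78 62]
top bolt n 56 c [581.3  22.9] size 27.4 24.0 rectang 8.94 mean [581.7  22.6  64.6] yaw(y-axis from world y) deg -74.94
to
[... 827 characters left out ...]
[ 89 108  97]
 pin [541.  20.  87.] 333 209 [167 179 155]
 pin [558.  22.  87.] 337 211 [ 60 118  87]
 pin [553. -20.  98.] 327 213 [137 133 118]
 pin [553. -23.  96.] 326 214 [144 135 121]
 pin [554. -20.  95.] 327 214 [123 125 118]
 pin [556. -27.  95.] 326 215 [120 121 112]
 pin [552. -18.  89.] 327 215 [111 116 111]
 pin [557. -18.  91.] 328 215 [ 89 110  97]
 pin [554. -24.  89.] 326 216 [101 111 103]
 pin [557. -23.  90.] 327 216 [101 107 103]
scene bolt n 97 c [581.5  20.5] size 37.8 37.2 rectang 1.24 mean [580.1  18.4  61.4] yaw(y-axis from world y) deg -77.71
scene conv edge n 383 c [622.6  59.7] size 71.8 718.6 rectang 0.29 mean [623.5  83.1  75.1] yaw(y-axis from world y) deg 5.76
```

```bash
cat >> h.py <<'E'
def go(x,y,z,phi):
    s=read_state();r=R.from_quat(s["ee_rot"]);M=r.as_matrix();p=np.array(s["position"])
    cur=np.degrees(np.arctan2(M[1,0],M[0,0]));d=M.T@(np.array([x,y,z])-p)
    print("t",round(s["clock"],2),"pos",np.round(p,1),"phi",round(cur,2),"tilt",np.round(M[:,2],3),"w",round(s["gripper_width"],1),"F",np.round(s["contact_force"],1),"| slide m",np.round(d/1000,4),"roll",round(-(phi-cur),2))
E
python3 - <<'E'
from h import *
go(410,274.5,320,-84.9)
E
```

```text
t 0.8 pos [240.9 576.6 404.7] phi -22.68 tilt [-0.  0. -1.] w 85.3 F [-0.4 -0.4 -1. ] | slide m [0.2725 0.2136 0.0847] roll 62.22
```

Call:
carry_out --pt "0.034 0.027 0.01" --pt "0.075 0.059 0.02" --pt "0.116 0.091 0.03" --pt "0.157 0.123 0.045" --pt "0.198 0.155 0.06" --pt "0.239 0.187 0.075" --pt "0.2725 0.2136 0.0847" --pt "0.2725 0.2136 0.0847" --roll '[8, 17, 26, 35, 44, 53, 62.2, 62.2]' --claw '[0.085, 0.085, 0.085, 0.085, 0.085, 0.085, 0.085, 0.085]'

```text
clock: 1.8
position: [410.7, 272.1, 319.3]
ee_rot: [0.736, -0.676, 0.0, 0.001]
contact_force: [-0.2, 0.2, 0.4]
gripper_width: 85.3
grasp_force: 0.0
```

```bash
python3 - <<'E'
from h import *
go(410,274.5,247,-84.9)
p=get_image("scene");save(p,"s1.png",(300,60,430,220),4)
E
```

```text
t 1.8 pos [410.7 272.1 319.3] phi -85.14 tilt [-0.001 -0.002 -1.   ] w 85.3 F [-0.2  0.2  0.4] | slide m [-0.0025  0.0003  0.0723] roll -0.24
```

View pics/s1.png

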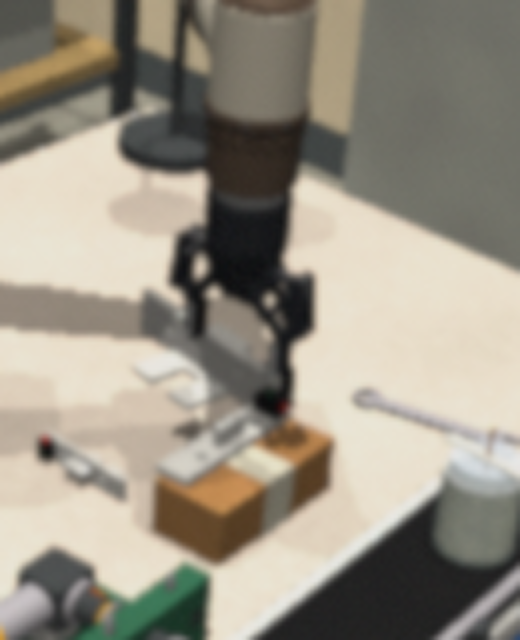

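The gripper stands over the lug of the carton plate with its fingers straddling it. Next I descend and close.

Call:
carry_out --pt "0 0 0.02" --pt "0 0 0.045" --pt "0 0 0.065" --pt "0 0 0.073" --pt "0 0 0.073" --pt "0 0 0.073" --pt "0 0 0.073" --pt "0 0 0.073" --roll '[0, 0, 0, 0, 0, 0, 0, 0]' --claw '[0.085, 0.085, 0.085, 0.085, 0.085, 0.0, 0.0, 0.0]'

```text
clock: 2.85
position: [410.1, 274.6, 247.5]
ee_rot: [0.738, -0.675, -0.0, -0.001]
contact_force: [0.8, -0.6, -0.2]
gripper_width: 31.8
grasp_force: 0.0
```

Call:
carry_out --pt "0 0 0" --pt "0 0 0" --pt "0 0 0" --pt "0 0 0" --roll '[0, 0, 0, 0]' --claw '[0, 0, 0, 0]'

```text
clock: 3.35
position: [410.1, 274.6, 247.3]
ee_rot: [0.738, -0.675, 0.0, -0.0]
contact_force: [-0.9, -0.0, 4.9]
gripper_width: 8.5
grasp_force: 61.0
```

Call:
carry_out --pt "0 0 -0.01" --pt "0 0 -0.03" --pt "0 0 -0.06" --pt "0 0 -0.09" --pt "0 0 -0.113" --pt "0 0 -0.113" --roll '[0, 0, 0, 0, 0, 0]' --claw '[0, 0, 0, 0, 0, 0]'

```text
clock: 4.1
position: [410.1, 274.6, 361.4]
ee_rot: [0.738, -0.675, -0.0, -0.002]
contact_force: [-0.5, -0.0, -4.0]
gripper_width: 8.5
grasp_force: 60.0
```

```bash
python3 - <<'E'
from h import *
go(538,18.5,358,-83.5)
E
```

```text
t 4.1 pos [410.1 274.6 361.4] phi -84.88 tilt [ 0.002  0.003 -1.   ] w 8.5 F [-0.5 -0.  -4. ] | slide m [ 0.2665 -0.1046  0.0029] roll -1.38
```

Call:
carry_out --pt "0.03 -0.013 0" --pt "0.075 -0.032 0" --pt "0.12 -0.052 0" --pt "0.165 -0.071 0" --pt "0.21 -0.09 0" --pt "0.25 -0.107 0.001" --pt "0.2674 -0.1146 0.003" --pt "0.2674 -0.1146 0.003" --roll '[0, 0, -0.3, -0.6, -1, -1.4, -1.4, -1.4]' --claw '[0, 0, 0, 0, 0, 0, 0, 0]'

```text
clock: 5.1
position: [548.0, 17.5, 355.1]
ee_rot: [0.745, -0.667, -0.001, 0.001]
contact_force: [0.3, 0.6, -3.4]
gripper_width: 8.4
grasp_force: 60.0
```

Call:
carry_out --pt "0 0 0" --pt "0 0 0" --roll '[0, 0]' --claw '[0, 0]'

```text
clock: 5.35
position: [547.6, 19.4, 356.9]
ee_rot: [0.747, -0.665, -0.0, 0.0]
contact_force: [-0.1, 0.2, -3.7]
gripper_width: 8.2
grasp_force: 60.0
```

```bash
python3 - <<'E'
from h import *
go(548,18.5,358,-83.5)
a=get_image("scene");b=get_image("top")
A=cv2.resize(a["img"][110:270,240:430],None,fx=4,fy=4,interpolation=cv2.INTER_CUBIC)
B=cv2.resize(b["img"][130:250,240:400],None,fx=4,fy=4,interpolation=cv2.INTER_CUBIC)
cv2.imwrite("pics/s2.png",A[100:640,:,::-1]);cv2.imwrite("pics/t2.png",B[:,:,::-1])
for n,p in(("scene2",a),("top2",b)): np.savez(n+".npz",**{k:p[k] for k in("img","z_map","mtx","world_from_camera")})
for n,p in(("scene",a),("top",b)):
  for t in("plate","plate_lug","plate_slot","seat","bolt_head"):
    print(n,t,[(np.round(q["at"],1).tolist(),round(q["conf"],2),np.round(world(p,*q["at"])).tolist()) for q in place_of(p,t)[:3]])
E
```

```text
t 5.35 pos [547.6  19.4 356.9] phi -83.39 tilt [-0.  0. -1.] w 8.2 F [-0.1  0.2 -3.7] | slide m [ 0.0009 -0.0003 -0.0011] roll 0.11
scene plate [([335.8, 190.4], 0.75, [561.0, 7.0, 179.0]), ([319.0, 174.9], 0.69, [296.0, 194.0, 21.0]), ([352.9, 147.9], 0.54, [263.0, 416.0, 37.0])]
scene plate_lug [([334.8, 185.9], 0.65, [556.0, 7.0, 193.0]), ([355.0, 145.0], 0.51, [264.0, 426.0, 47.0]), ([316.9, 177.3], 0.5, [293.0, 186.0, 12.0])]
scene plate_slot [([331.7, 194.2], 0.71, [564.0, -13.0, 175.0]), ([345.8, 151.4], 0.59, [585.0, 15.0, 329.0])]
scene seat [([335.9, 183.8], 0.41, [557.0, 10.0, 201.0])]
scene bolt_head [([344.0, 225.8], 0.52, [592.0, 23.0, 46.0])]
top plate [([310.6, 178.2], 0.85, [512.0, 12.0, 339.0]), ([312.3, 191.3], 0.51, [490.0, 10.0, 279.0])]
top plate_lug [([179.5, 278.1], 0.88, [255.0, 454.0, 36.0]), ([310.3, 179.2], 0.72, [511.0, 13.0, 332.0])]
top plate_slot [([194.8, 282.5], 0.77, [239.0, 414.0, 5.0]), ([313.3, 182.8], 0.69, [518.0, 8.0, 259.0])]
top seat [([310.2, 184.8], 0.77, [506.0, 15.0, 289.0])]
top bolt_head [([311.8, 190.0], 0.28, [494.0, 12.0, 279.0])]
```

View pics/s2.png

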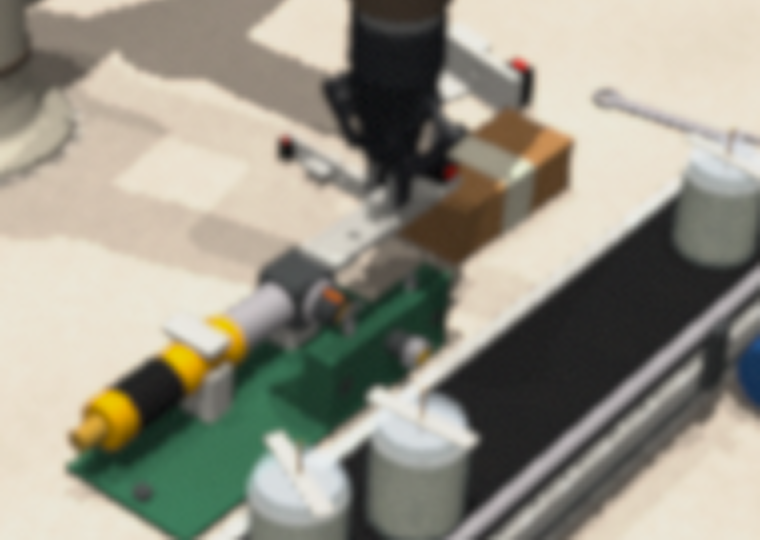

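View pics/t2.png

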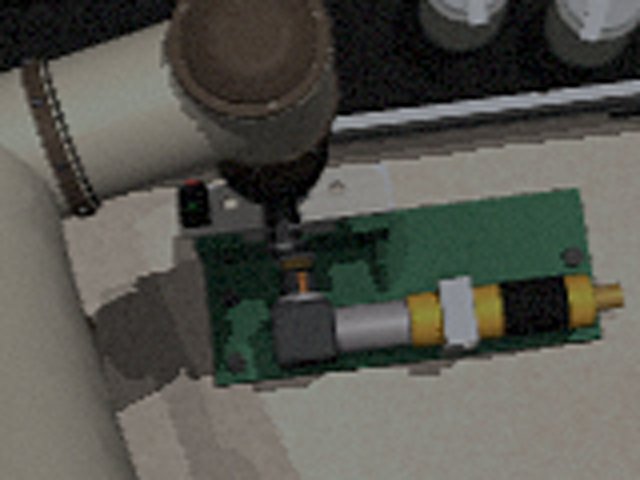

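The scene view shows the plate held level, with the photo-eye on the +y side at (450,170) and one hole at (352,235). The top view shows both holes at crop (230,202) and (337,186). I'll compare holes and pins within the same camera.

```bash
python3 - <<'E'
from h import *
def blob(im,u,v,dark,r=4,z=None,p=None):
    g=im.astype(float).sum(-1)[v-r:v+r+1,u-r:u+r+1]; bg=np.median(g); w=np.clip((bg-g) if dark else (g-bg),0,None); w[w<0.35*w.max()]=0
    n,l=cv2.connectedComponents((w>0).astype(np.uint8)); k=l[np.unravel_index(w.argmax(),w.shape)]; w=w*(l==k)
    yy,xx=np.mgrid[-r:r+1,-r:r+1]; return u+(w*xx).sum()/w.sum(),v+(w*yy).sum()/w.sum()
p=dict(np.load("top2.npz"));zt=177.6
C=cloud(p);m=(C[...,2]>168)&(C[...,2]<186)&(np.hypot(C[...,0]-548,C[...,1]-18)<100)&(p["img"].astype(int).sum(-1)>250)
print("plate top cam z",np.round(np.median(C[m][:,2]),1),m.sum())
g=p["img"].astype(int).sum(-1)
print(g[174:186,291:303]);print(g[170:182,318:330])
p0=dict(np.load("top0.npz"));g=p0["img"].astype(int)
print(g[179:189,294:304].sum(-1),(g[...,1]-g[...,0])[179:189,294:304]);print(g[176:187,319:329].sum(-1),(g[...,1]-g[...,0])[176:187,319:329])
q=dict(np.load("scene2.npz"));C=cloud(q);m=(C[...,2]>166)&(C[...,2]<188)&(np.hypot(C[...,0]-548,C[...,1]-18)<100)
print("scene z",np.median(C[m][:,2]),m.sum(),cv2.minAreaRect(C[m][:,:2].astype(np.float32)))
E
```

```text
plate top cam z 178.3 250
[[228 216 211 209 142  57  11   4  13  11  42  61]
 [194 210 357 412 422 224   0   0   8  46  14  10]
 [176 404 359 294 240 148  53  12  44   0   9  43]
 [ 38 252 239 200 199 229 185  76  31  20  18  53]
 [  5 193 219 202 215 217 210 195 119  22   2  44]
 [  2 184 216 214 216 154 234 234 212 172  76  48]
 [  0 149 217 199 172 353 419 412 267 199 176 121]
 [  0 130 200 214 176 365 427 377 256 197 215 210]
 [  0  87 208 202 191 249 238 219 205 208 209 207]
 [  8 126 180 209 211 206 211 197 211 203 208 207]
 [ 24 105 208 209 204 215 204 213 219 199 207 211]
 [  7  35 187 208 220 206 220 197 201 206 204 190]]
[[ 59  21  10  70 240 259 235 227 238 231 211 237]
 [ 52   3   0 164 226 231 233 372 403 401 404 401]
 [ 27  14  79 376 406 403 406 401 396 406 407 396]
 [ 14   0 275 388 396 394 398 401 386 393 387 394]
 [  0  80 364 397 394 397 401 404 395 397 400 394]
 [  0 284 384 403 387 327 268 379 401 406 408 403]
 [175 373 407 410 305 247 303 262 370 415 397 400]
 [374 415 398 394 337 364 377 349 379 389 403 395]
 [386 392 384 388 368 357 359 357 397 410 408 408]
 [
[... 1178 characters left out ...]
182 187 181 163 314 238 162 184 177]
 [197 180 171 185 145 240 210 176 182 181]
 [160 181 173 123 100 130 134 162 183 171]
 [181 177 186 122 101  82 154 191 180 176]
 [185 182 184 167 195 196 182 168 192 195]] [[-4 -3 -2 -4 -2 -5 -4 -3 -3 -7]
 [-5  0 -4 -3 -3 -4 -6 -7 -5 -3]
 [-4 -4  0 -4 -3 -6 -8 -4 -6 -6]
 [-2 -3 -1 -3 -3 -3 -1  7 10 17]
 [10 14 29 30 33 34 34 28 29 30]
 [32 35 32 34 29 33 32 36 31 28]
 [32 32 27 30 28 -3  5 27 29 32]
 [30 31 34 29 24 -3  0 25 29 33]
 [33 32 32 23 11 -5  1 28 28 30]
 [36 31 28 23 16 19 30 31 31 33]
 [29 32 32 32 34 28 31 34 31 28]]
scene z 177.3139491073294 320 ((547.326171875, 19.006858825683594), (40.8987922668457, 168.56666564941406), 5.274763107299805)
```

```bash
python3 - <<'E'
from h import *
p=dict(np.load("top2.npz"))
f=lambda u,v,z:np.round(world(p,u,v,z),1)[:2]
print("holes",f(297,180.3,177.6),f(323.7,176.6,177.6),"mid",f(310.35,178.45,177.6))
print("pins",f(299.4,185.5,97),f(324.4,182.4,97),"mid",f(311.9,183.95,97))
# edges: plate corner right and bracket +x edge lines
q=dict(np.load("scene2.npz"));o=dict(np.load("scene0.npz"))
for n,pp,z0,z1 in(("plate",q,170,184),("brk",o,75,85)):
    C=cloud(pp);m=(C[...,2]>z0)&(C[...,2]<z1)&(np.hypot(C[...,0]-548,C[...,1]-18)<88)
    if n=="brk": m&=np.abs((C[...,0]-548)*.994+(C[...,1]-18)*.113)<22
    Q=C[m][:,:2]-[548,18.5];c,s=np.cos(.1134),np.sin(.1134)
    X=Q@[c,s];Y=Q@[-s,c]
    print(n,"X pct",np.round(np.percentile(X,[2,10,50,90,98]),1),"Y",np.round(np.percentile(Y,[1,99]),1),Y.min(),Y.max())
E
```

```text
holes [543.6  59.6] [553.8 -20.1] mid [548.7  19.8]
pins [544.6  58.5] [553.6 -21.6] mid [549.1  18.5]
plate X pct [-18.6 -13.5   6.8  17.1  18.7] Y [-81.7  74.3] -83.52952781810815 84.63720235034224
brk X pct [-12.   -9.4   5.   16.1  18.1] Y [-80.4  78.4] -82.08741103996327 80.63711927654182
```

Call:
carry_out --pt "0.0006 -0.0004 0.01" --pt "0.0006 -0.0004 0.03" --pt "0.0006 -0.0004 0.05" --pt "0.0006 -0.0004 0.06" --pt "0.0006 -0.0004 0.067" --pt "0.0006 -0.0004 0.067" --pt "0.0006 -0.0004 0.067" --roll '[0, 0, 0, 0, 0, 0, 0]' --claw '[0, 0, 0, 0, 0, 0, 0]'

```text
clock: 6.82
position: [548.8, 17.9, 290.7]
ee_rot: [0.746, -0.666, 0.0, -0.001]
contact_force: [-0.8, -0.3, -3.5]
gripper_width: 8.5
grasp_force: 59.9
```

```bash
python3 - <<'E'
from h import *
go(548,18.8,275,-83.5)
q=get_image("scene");np.savez("scene3.npz",**{k:q[k] for k in("img","z_map","mtx","world_from_camera")})
save(q,"s3.png",(295,150,395,240),8)
E
```

```text
t 6.83 pos [548.8  17.9 290.7] phi -83.46 tilt [ 0.001  0.    -1.   ] w 8.5 F [-0.8 -0.3 -3.5] | slide m [-0.0009  0.0007  0.0157] roll 0.04
```

View pics/s3.png

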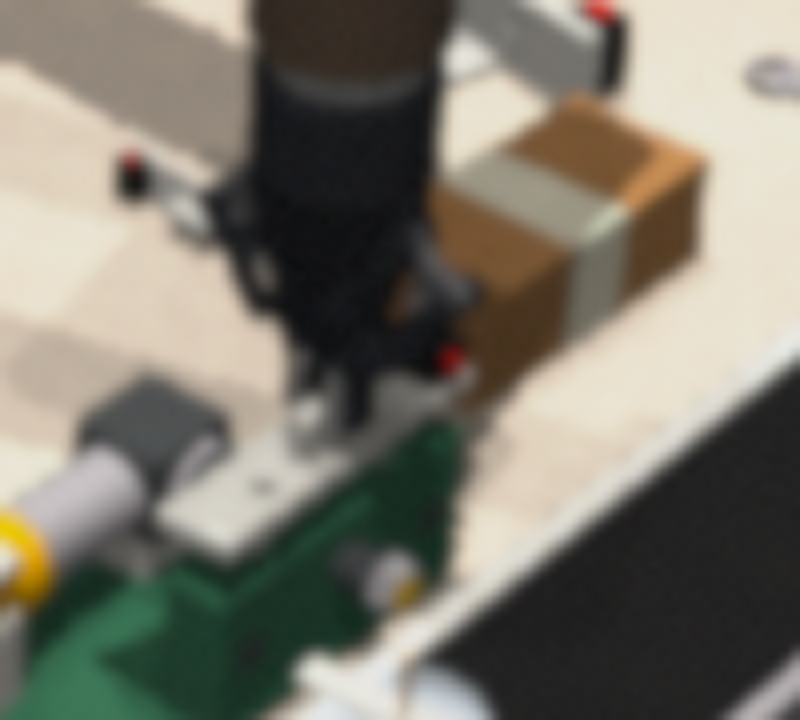

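The plate hangs over the bracket just above the pins, with one hole at (262,487), the photo-eye at (452,360) and the flange past the bracket on the nut side. I'll lower it slowly and watch the force.

Call:
carry_out --pt "0 0 0.003" --pt "0 0 0.006" --pt "0 0 0.009" --pt "0 0 0.011" --pt "0 0 0.011" --roll '[0, 0, 0, 0, 0]' --claw '[0, 0, 0, 0, 0]'

```text
clock: 7.5
position: [548.5, 17.9, 278.8]
ee_rot: [0.746, -0.666, -0.0, 0.0]
contact_force: [0.9, 0.4, -3.0]
gripper_width: 8.7
grasp_force: 59.9
```

Call:
carry_out --pt "0 0 0.002" --pt "0 0 0.004" --pt "0 0 0.006" --pt "0 0 0.008" --pt "0 0 0.008" --roll '[0, 0, 0, 0, 0]' --claw '[0, 0, 0, 0, 0]'

```text
clock: 8.12
position: [548.4, 17.9, 270.8]
ee_rot: [0.746, -0.666, -0.0, 0.0]
contact_force: [-0.9, -0.9, -3.0]
gripper_width: 8.2
grasp_force: 59.9
```

Call:
carry_out --pt "0 0 0.001" --pt "0 0 0.002" --pt "0 0 0.003" --pt "0 0 0.004" --pt "0 0 0.004" --roll '[0, 0, 0, 0, 0]' --claw '[0, 0, 0, 0, 0]'

```text
clock: 8.75
position: [548.5, 17.9, 267.4]
ee_rot: [0.746, -0.666, 0.0, -0.0]
contact_force: [-1.1, 0.2, 0.3]
gripper_width: 8.5
grasp_force: 60.4
```

Call:
carry_out --pt "0 0 0.0005" --pt "0 0 0.0005" --pt "0 0 0.0005" --pt "0 0 0.0005" --pt "0 0 0.0005" --pt "0 0 0.0005" --pt "0 0 0.0005" --pt "0 0 0.0005" --roll '[0, 0, 0, 0, 0, 0, 0, 0]' --claw '[0, 0, 0.085, 0.085, 0.085, 0.085, 0.085, 0.085]'

```text
clock: 9.75
position: [548.5, 17.9, 266.5]
ee_rot: [0.746, -0.666, 0.0, -0.0]
contact_force: [1.4, -0.1, -0.3]
gripper_width: 85.1
grasp_force: 0.0
```

Call:
carry_out --pt "0 0 -0.01" --pt "0 0 -0.03" --pt "0 0 -0.06" --pt "0 0 -0.09" --pt "0 0 -0.1" --pt "0 0 -0.1" --roll '[0, 0, 0, 0, 0, 0]' --claw '[0.085, 0.085, 0.085, 0.085, 0.085, 0.085]'

```text
clock: 10.5
position: [548.3, 17.9, 367.0]
ee_rot: [0.746, -0.666, 0.0, -0.001]
contact_force: [-0.4, -0.0, -0.6]
gripper_width: 85.0
grasp_force: 0.0
```

```bash
python3 - <<'E'
from h import *
go(593,23.5,330,6.5)
for n in("scene",):
  q=get_image(n);np.savez(n+"4.npz",**{k:q[k] for k in("img","z_map","mtx","world_from_camera")})
  save(q,"s4.png",(295,150,395,240),8)
  C=cloud(q);Q=C[...,:2]-[548.5,18];X=Q@[.9936,.1132];Y=Q@[-.1132,.9936]
  for y0,y1 in((-78,-50),(-50,-25),(25,50)):
    m=(X>-12)&(X<12)&(Y>y0)&(Y<y1)&(C[...,2]>70)&(C[...,2]<100); print(y0,m.sum(),np.round(np.median(C[m][:,2]),1))
  # bolt head
  m=(X>30)&(X<60)&(np.abs(Y)<20)&(C[...,2]>35)&(C[...,2]<75)
  print("bolt X",np.round(np.percentile(X[m],[5,50,95]),1),"Y",np.round(np.percentile(Y[m],[5,50,95]),1),"z",np.round(np.percentile(C[m][:,2],[5,50,95]),1))
  m=(C[...,2]>71)&(X>55)&(X<90)&(np.abs(Y)<50);print("conv edge X",np.round(np.percentile(X[m],[1,10,50]),1))
E
```

```text
t 10.5 pos [548.3  17.9 367. ] phi -83.49 tilt [ 0.001  0.001 -1.   ] w 85.0 F [-0.4 -0.  -0.6] | slide m [-0.0005 -0.045   0.037 ] roll -89.99
-78 45 87.8
-50 37 88.3
25 25 88.9
bolt X [31.8 43.7 50.7] Y [-12.   -2.9   7.4] z [49.2 61.  69.4]
conv edge X [55.5 58.2 72.1]
```

View pics/s4.png

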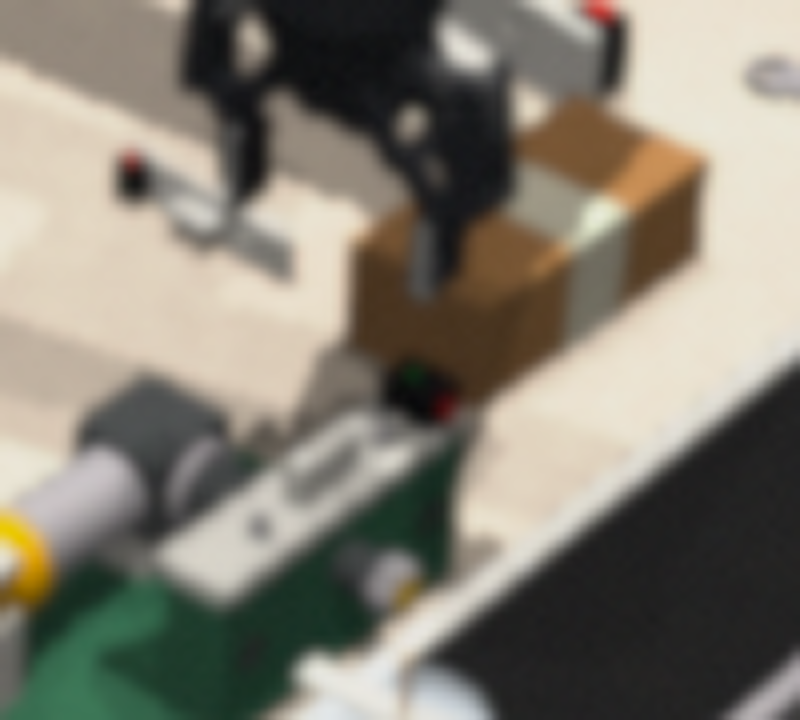

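The plate sits flush: its top measures 88 mm, a pin tip shows in the hole at (262,527), and the fingers are clear. Next I turn by 90° over the bolt head.

Call:
carry_out --pt "0 -0.01 0" --pt "0 -0.02 0" --pt "0 -0.03 0" --pt "0 -0.046 0" --pt "0 -0.046 0" --pt "0 -0.046 0" --pt "0 -0.046 0.015" --pt "0 -0.046 0.03" --roll '[-10, -20, -30, -40, -50, -60, -70, -80]' --claw '[0.085, 0.085, 0.085, 0.085, 0.085, 0.085, 0.085, 0.085]'

```text
clock: 11.55
position: [593.8, 23.1, 334.3]
ee_rot: [1.0, -0.028, -0.002, 0.0]
contact_force: [0.2, 0.5, -0.3]
gripper_width: 85.1
grasp_force: 0.0
```

Call:
carry_out --pt "0 0 0" --pt "0 0 0" --pt "0 0 0" --pt "0 0 0" --roll '[-10, -10, -10, -10]' --claw '[0.085, 0.085, 0.085, 0.085]'

```text
clock: 12.05
position: [594.2, 23.1, 336.4]
ee_rot: [0.998, 0.056, -0.0, -0.0]
contact_force: [0.5, -0.4, 0.6]
gripper_width: 85.4
grasp_force: 0.0
```

```bash
python3 - <<'E'
from h import *
go(594.1,23.1,216,6.5)
E
```

```text
t 12.05 pos [594.2  23.1 336.4] phi 6.44 tilt [-0.  0. -1.] w 85.4 F [ 0.5 -0.4  0.6] | slide m [-1.000e-04  0.000e+00  1.204e-01] roll -0.06
```

Call:
carry_out --pt "0 0 0.02" --pt "0 0 0.045" --pt "0 0 0.07" --pt "0 0 0.085" --pt "0 0 0.1" --pt "0 0 0.11" --pt "0 0 0.12" --pt "0 0 0.12" --roll '[0, 0, 0, 0, 0, 0, 0, 0]' --claw '[0.085, 0.085, 0.085, 0.085, 0.085, 0.085, 0.085, 0.085]'

```text
clock: 13.05
position: [594.0, 23.1, 215.8]
ee_rot: [0.998, 0.057, -0.001, 0.0]
contact_force: [0.5, 0.5, -0.7]
gripper_width: 84.9
grasp_force: 0.0
```

No contact on the way down, so I close on the head.

Call:
carry_out --pt "0 0 0" --pt "0 0 0" --pt "0 0 0" --pt "0 0 0" --pt "0 0 0" --pt "0 0 0" --pt "0 0 0" --pt "0 0 0" --roll '[0, 0, 0, 0, 0, 0, 0, 0]' --claw '[0, 0, 0, 0, 0, 0, 0, 0]'

```text
clock: 14.05
position: [594.5, 22.1, 216.9]
ee_rot: [0.998, 0.057, 0.0, 0.001]
contact_force: [0.3, -5.3, -0.3]
gripper_width: 21.4
grasp_force: 58.6
```

Call:
carry_out --pt "0 0 0" --pt "0 0 0" --pt "0 0 0" --pt "0 0 0" --pt "0 0 0" --pt "0 0 0" --pt "0 0 0" --pt "0 0 0" --roll '[0, 0, 0, 0, 0, 0, 0, 0]' --claw '[0, 0, 0, 0, 0, 0, 0, 0]'

```text
clock: 15.05
position: [594.5, 22.1, 216.9]
ee_rot: [0.998, 0.057, 0.0, 0.001]
contact_force: [0.8, -4.2, -0.0]
gripper_width: 21.2
grasp_force: 58.6
```

Call:
carry_out --pt "0 0 0" --pt "0 0 0" --pt "0 0 0" --pt "0 0 0" --pt "0 0 0" --pt "0 0 0" --pt "0 0 0" --pt "0 0 0" --roll '[0, 0, 0, 0, 0, 0, 0, 0]' --claw '[0, 0, 0, 0, 0, 0, 0, 0]'

```text
clock: 16.05
position: [594.4, 22.1, 216.9]
ee_rot: [0.998, 0.057, 0.0, 0.001]
contact_force: [1.1, -5.5, 0.7]
gripper_width: 21.5
grasp_force: 58.6
```

Call:
carry_out --pt "0 0 0" --pt "0 0 0" --pt "0 0 0" --pt "0 0 0" --pt "0 0 0" --pt "0 0 0" --pt "0 0 0" --pt "0 0 0" --roll '[0, 0, 0, 0, 0, 0, 0, 0]' --claw '[0, 0, 0, 0, 0, 0, 0, 0]'

```text
clock: 17.05
position: [594.5, 22.1, 216.9]
ee_rot: [0.998, 0.057, 0.0, 0.001]
contact_force: [2.0, -5.2, 0.3]
gripper_width: 21.1
grasp_force: 58.6
```

Call:
carry_out --pt "0 0 0" --pt "0 0 0" --pt "0 0 0" --pt "0 0 0" --pt "0 0 0" --pt "0 0 0" --pt "0 0 0" --pt "0 0 0" --roll '[0, 0, 0, 0, 0, 0, 0, 0]' --claw '[0, 0, 0, 0, 0, 0, 0, 0]'

```text
clock: 18.05
position: [594.4, 22.1, 216.9]
ee_rot: [0.998, 0.057, 0.0, 0.001]
contact_force: [0.6, -4.6, 1.1]
gripper_width: 20.9
grasp_force: 58.6
```

Call:
carry_out --pt "0 0 0" --pt "0 0 0" --pt "0 0 0" --pt "0 0 0" --pt "0 0 0" --pt "0 0 0" --pt "0 0 0" --pt "0 0 0" --roll '[0, 0, 0, 0, 0, 0, 0, 0]' --claw '[0, 0, 0, 0, 0, 0, 0, 0]'

```text
clock: 19.05
position: [594.5, 22.1, 216.9]
ee_rot: [0.998, 0.057, 0.0, 0.001]
contact_force: [1.0, -4.7, 0.5]
gripper_width: 21.3
grasp_force: 58.6
```

Call:
carry_out --pt "0 0 0" --pt "0 0 0" --pt "0 0 0" --pt "0 0 0" --pt "0 0 0" --pt "0 0 0" --pt "0 0 0" --pt "0 0 0" --roll '[0, 0, 0, 0, 0, 0, 0, 0]' --claw '[0, 0, 0, 0, 0, 0, 0, 0]'

```text
clock: 20.05
position: [594.4, 22.1, 216.9]
ee_rot: [0.998, 0.057, 0.0, 0.001]
contact_force: [1.8, -5.8, 1.1]
gripper_width: 21.3
grasp_force: 58.5
```

Call:
carry_out --pt "0 0 0" --pt "0 0 0" --pt "0 0 0" --pt "0 0 0" --pt "0 0 0" --pt "0 0 0" --pt "0 0 0" --pt "0 0 0" --roll '[0, 0, 0, 0, 0, 0, 0, 0]' --claw '[0, 0, 0, 0, 0, 0, 0, 0]'

```text
clock: 21.05
position: [594.4, 22.1, 216.9]
ee_rot: [0.998, 0.057, 0.0, 0.001]
contact_force: [1.7, -4.7, 1.5]
gripper_width: 21.3
grasp_force: 58.5
```

Call:
carry_out --pt "0 0 0" --pt "0 0 0" --pt "0 0 0" --pt "0 0 0" --pt "0 0 0" --pt "0 0 0" --pt "0 0 0" --pt "0 0 0" --roll '[0, 0, 0, 0, 0, 0, 0, 0]' --claw '[0, 0, 0, 0, 0, 0, 0, 0]'

```text
clock: 22.05
position: [594.4, 22.1, 216.9]
ee_rot: [0.998, 0.057, 0.0, 0.001]
contact_force: [1.1, -5.7, 0.7]
gripper_width: 21.4
grasp_force: 58.5
```

Call:
carry_out --pt "0 0 0" --pt "0 0 0" --pt "0 0 0" --pt "0 0 0" --pt "0 0 0" --pt "0 0 0" --pt "0 0 0" --pt "0 0 0" --roll '[0, 0, 0, 0, 0, 0, 0, 0]' --claw '[0, 0, 0, 0, 0, 0, 0, 0]'

```text
clock: 23.05
position: [594.4, 22.1, 216.9]
ee_rot: [0.998, 0.057, 0.0, 0.001]
contact_force: [1.1, -5.8, 1.5]
gripper_width: 21.1
grasp_force: 58.5
```

```bash
python3 - <<'E'
from h import *
s=read_state();print(s["clock"],s["wrist_torque"],s["contact_force"],s["gripper_width"])
q=get_image("scene");save(q,"s5.png",(295,140,395,240),6)
E
```

```text
23.05 [-1.30044296 -0.28382455  0.01997484] [ 1.08933014 -5.84035792  1.45244201] 21.07250434070774
```

View pics/s5.png

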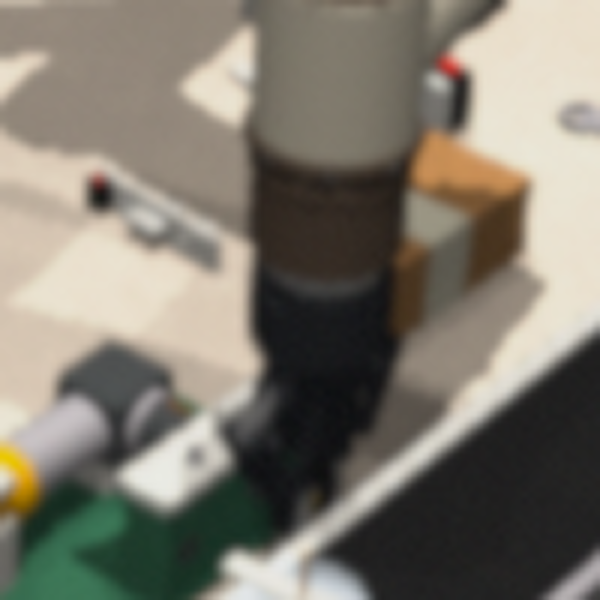

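The fingers are down in the gap on the bolt head, at about (300,500), with the plate still flush and its hole at (195,455). I'll hold two seconds more as a margin, then hand in.

Call:
carry_out --pt "0 0 0" --pt "0 0 0" --pt "0 0 0" --pt "0 0 0" --pt "0 0 0" --pt "0 0 0" --pt "0 0 0" --pt "0 0 0" --roll '[0, 0, 0, 0, 0, 0, 0, 0]' --claw '[0, 0, 0, 0, 0, 0, 0, 0]'

```text
clock: 24.1
position: [594.4, 22.1, 216.9]
ee_rot: [0.998, 0.057, 0.0, 0.001]
contact_force: [2.1, -4.7, -0.2]
gripper_width: 21.2
grasp_force: 58.5
```

Call:
carry_out --pt "0 0 0" --pt "0 0 0" --pt "0 0 0" --pt "0 0 0" --pt "0 0 0" --pt "0 0 0" --pt "0 0 0" --pt "0 0 0" --roll '[0, 0, 0, 0, 0, 0, 0, 0]' --claw '[0, 0, 0, 0, 0, 0, 0, 0]'

```text
clock: 25.1
position: [594.5, 22.1, 216.9]
ee_rot: [0.998, 0.057, 0.0, 0.001]
contact_force: [1.8, -5.5, 0.1]
gripper_width: 20.7
grasp_force: 58.5
```

```bash
python3 -c "
from bench import *
print(job_done())"
```

```text
the job is handed in; nothing more can be done
None
```

I handed the job in at about 25 s: the plate measured flush on its pins and was let go, and the bolt head had been gripped for about 11 s (home takes 5 to 8 s) and was still held; the thread could not be read directly and no verdict came back.

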